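# Screw the storage jar's lid down snug

## Robot

A 6-joint arm with a two-finger parallel gripper is mounted at the origin on a cart in front of the work surface, level with it; the furniture and walls round the work are solid. World frame = base frame: x ahead of the robot, y to its left, z up, the work surface at z = 0. Lengths are in m, angles in rad, forces in N, time in s.
With the tool pointing down it reaches from about 0.25 to 0.725 m from the base axis. Payload 9.7 kg.
Tool frame: the origin (TCP) lies midway between the tips of the shut fingers; the grasp point (between the pads) lies 19 mm behind it; z points along the fingers, y is the direction in which the jaws open and shut (so a half turn about z gives the same grasp; the last joint's range is limited). The gripper opens to 85 mm and grips with 20 to 120 N. Pads are 22 mm wide; open, the fingers measure 114 mm over their backs; the gripper's body (76 mm by 85 mm) begins 54 mm behind the grasp point. The pads swing forward as they close: fully open they stand 13 mm farther back than shut.
Start: joints at [-1.312, 0.087, 0.176, 1.66, 0, 1.571], TCP at [0.141, -0.532, 0.231] pointing down, gripper open.
Joint ranges: [-3.13, 3.13], [-0.85, 1.81], [-1.15, 1.24], [-2.2, 2.28], [-1.44, 1.52], [-3.14, 3.14]. Speed limits (rad/s): [2.22, 2.22, 2.57, 3.14, 3.14, 3.14].

## Interface

Orientations are given as a unit quaternion [x, y, z, w].
In Python, from rig import ctrl, viewer gives the robot as it stands.
- The arm moves only by the shell command python3 -m creep 'ROWS' [FORCE]. ROWS is JSON, a list of rows, each an object with "translation": the shift along the tool's x, y, z in m, a list of three; "twist": the turn, a rotation vector about the tool's x, y, z in rad, a list of three; "grip": the opening, from -1 (shut) to 1 (fully open). In form: [{"translation": [x, y, z], "twist": [wx, wy, wz], "grip": grip}, ...]. A call has 1 to 12 rows; each row shifts and turns the commanded pose from where the row before left it, along the tool's axes as they then stand; what a row does not reach is not made up. A row lasts 1/10 s, in which the tool goes at most 50 mm and 8.59 degrees, less where a joint would pass 70% of its speed; a pose out of reach is approached as far as the arm can. A call with a gripper value outside its range is refused whole. The fingers move at their own pace and stop on an object; FORCE is the grip in N (left out, the last holds). Time passes only in rows, so rows that do not move let the fingers close. It gives the time, the measured TCP pose, the force and the opening at its end, in the units of the state.
- ctrl.observe(): the state, without advancing time (a new reading comes with each control period).
- viewer.read_camera(name): name is "scene" or "top" or "wrist"; returns (picture, depth): 420x560x3 uint8, red, green, blue; 420x560 float32, m along the optical axis (not along the pixel's ray), 0 where there is no reading.
- viewer.get_calibration(name): a dict with "fx", "fy", "cx", "cy" (pixels), "R" (3x3) and "t" (3): a world point X has camera coordinates R X + t. Camera axes: x right, y down, z forward; pixel columns grow to the right and rows downward; lengths in m; the calibration is good to about 2 mm. A picture is of the moment at which its call begins: read the wrist's pose just before it. get_calibration takes no time and is no camera call; for the wrist camera it gives the pose at the moment of the call.
- ctrl.finish_job(): hands the job in, once; it reports no verdict.
The state is a dict: "time": time; "joint_positions": joint angles; "qd": joint speeds; "joint_torque": joint torques, N m; "position": TCP position; "tcp_rot": TCP orientation; "contact_force": force on the tool from outside, world axes, zero at the start; "wrist_torque": the same for the moment, N m; "width": finger opening in m.
Only numpy, scipy, OpenCV 4.12 (cv2) and the standard library are available. Lean on these libraries where they do the work, as an engineer would, in place of code of your own. Each camera call takes 0.05 s, during which the arm holds its last target. There are 200 camera calls.

## Task

The orange screw lid of the white storage jar has been left loose on its thread. Turn it clockwise until it meets the seal and the turning gets clearly stiffer, then nip it up by about another sixteenth of a turn so that it is snug, and stop: more than an eighth of a turn past first touching the seal is overtightened. Let go, and leave the white mug and the spice jar standing where they are.

Things in the scene. Friction and masses are not known exactly. Their poses are not given: they have to be found in the camera images.
- jar: White ceramic jar, 77 mm across, blue band, held fast in a grey suction-foot holder (round base 123 mm across, four uprights to 54 mm high); neither can move. Origin: centre of the holder's underside, on the worktop; z up, along the lid's axis. The shoulder slopes inward from 86 to 94 mm height to a narrow neck with a black sealing ring 54 mm across, its top at 102 mm; the lid is above that.
- lid_mid (a point): Centre of the orange ribbed lid, half-way up, on its axis. The lid is a cylinder 56 mm across, 24 mm high, flat top with a small white mark to one side; grip it across from above at any yaw. The point is 114 mm above the worktop when seated, up to 3.5 mm higher when loose; it sinks 1.6 mm per rad. Fingertips have 8 mm below the rim before the shoulder. The lid cannot come off.
- lid_thread (a joint): Turning of the lid on its thread, rad; 0 = it has just met the seal, negative = still loose (starts between -2.2 and -0.7). It grows as the lid is turned clockwise seen from above and stops at 0. It turns with a light drag of about 0.05 N m and stays where it is left.
- lid_seal (a joint): Tightening past first touching the seal, rad, clockwise seen from above positive; starts at 0, moves only once lid_thread is at 0. While turning, the torque jumps there to about 0.32 N m and rises by 0.35 per rad; with the hand held still less is felt: 0.1 to 0.2 N m more than when loose at first, 0.4 more at 0.9 rad. Let go, it stays. Snug is 0.08 to 0.9 rad; more is overtightened.
- mug_mid (a point): White mug, 84 mm across, 123 mm with its handle, 104 mm high; loose, upright; bystander. The point is half-way up it, its z axis up.
- spice_mid (a point): Small spice jar with a black cap, 45 mm in diameter, 105 mm high; loose, upright; bystander. The point is half-way up it, its z axis up.
Things that resemble listed ones, but are neither listed nor needed, are in the scene too. What is shaped like the part that bears mug_mid but purple or turquoise is not meant.

How it is judged:
By the outcome, as a careful person would: the job done as asked, in the order asked, and still so for the second after the job is handed in, with the robot touching nothing.
It also fails if it takes over 61 s, if anything falls off the work surface, if the arm or the gripper's body presses on something with over 40 N, if the wrist force passes 120 N, or if a joint passes its speed limit or range.

## Working session

There is one attempt and no reset: what is moved stays moved. The work goes in short steps, Python scripts to look and compute and a shell command to move; the robot and the scene stay as the last step left them, time stands still between calls to the robot, and variables do not carry over. Pictures are saved under pics/ and viewed, about 8 in all and at most 12, crops included, and the job is handed in when it is done.

```bash
ls; mkdir -p pics
python3 - <<'E'
from rig import ctrl, viewer
import cv2, numpy as np
s=ctrl.observe(); print(s)
ims=[]
for n in ("scene","top"):
    p,d=viewer.read_camera(n); np.savez(f"pics/{n}0.npz",p=p,d=d); cv2.imwrite(f"pics/{n}0.png",p[:,:,::-1])
    c=viewer.get_calibration(n); R=np.array(c["R"]);t=np.array(c["t"])
    hsv=cv2.cvtColor(p,cv2.COLOR_RGB2HSV)
    m=cv2.inRange(hsv,(5,150,100),(20,255,255))
    k,l,st,ce=cv2.connectedComponentsWithStats(m)
    print(n,-R.T@t)
    for i in range(1,k):
        if st[i,4]>40:
            v,u=np.where(l==i); z=d[v,u]; ok=z>0
            P=np.c_[(u-c["cx"])/c["fx"]*z,(v-c["cy"])/c["fy"]*z,z][ok]; W=(P-t)@R
            print(st[i],ce[i],np.percentile(W,[2,50,98],axis=0).round(4).tolist())
E
```

```text
pics
{'time': 0.0, 'joint_positions': array([-1.31198643e+00,  8.74647717e-02,  1.75110008e-01,  1.65979568e+00,
       -3.55332541e-06,  1.57081257e+00]), 'qd': array([-0.0026357 ,  0.00024457,  0.00070916, -0.00079385,  0.0006502 ,
        0.00155223]), 'joint_torque': array([-1.98993410e-03, -5.20390499e+01,  4.64804614e+01,  1.61943171e-02,
       -6.88746945e-05,  1.19873800e-05]), 'position': array([ 0.1407004 , -0.53145498,  0.23056811]), 'tcp_rot': array([ 9.91639678e-01,  1.29036007e-01, -8.91379589e-05, -6.71169854e-04]), 'contact_force': array([ 0.46121138,  0.58124325, -0.24695732]), 'wrist_torque': array([-0.01285449, -0.0313858 ,  0.0218005 ]), 'width': 0.08535859210732229}
scene [-0.08519747  0.59211288  0.72402081]
[281 119  10  15  63] [285.87301587 126.20634921] [[0.7505, 0.012, 0.1176], [0.7546, 0.0284, 0.1386], [0.7632, 0.0426, 0.1515]]
[279 141  12  13  60] [285.18333333 146.55      ] [[0.7508, 0.0101, 0.0441], [0.7564, 0.0282, 0.0686], [0.7624, 0.0435, 0.0863]]
[332 149  23  21 206] [342.33009709 161.61165049] [[0.5394, -0.1938, -0.0005], [0.5527, -0.0139, 0.116
[... 536 characters left out ...]
0.8405, -0.0023, 0.112], [0.861, 0.0093, 0.116]]
[330  91  26  34 455] [342.76703297 108.43296703] [[0.7477, 0.0069, 0.0207], [0.7602, 0.0315, 0.1417], [0.7926, 0.049, 0.1617]]
[450 178  58  10  66] [477.74242424 182.78787879] [[0.5664, -0.4465, -0.0031], [0.5773, -0.3632, 0.0184], [0.5926, -0.2936, 0.024]]
[414 190  24  77 134] [421.23134328 224.46268657] [[0.3541, -0.2422, -0.0], [0.4674, -0.1975, 0.019], [0.5592, -0.1805, 0.024]]
[442 201  10  17  63] [444.93650794 209.12698413] [[0.4831, -0.2825, 0.0166], [0.5054, -0.2662, 0.0206], [0.5269, -0.2587, 0.0238]]
[452 228  22  15 222] [461.68018018 234.36486486] [[0.4159, -0.3384, 0.0175], [0.4354, -0.3013, 0.0412], [0.4521, -0.2864, 0.0519]]
```

Run:
```python
import cv2
a=cv2.imread("pics/scene0.png");b=cv2.imread("pics/top0.png")
cv2.imwrite("pics/s1.png",cv2.resize(a,(800,600),interpolation=2)); cv2.imwrite("pics/t1.png",cv2.resize(b,(800,600),interpolation=2))
```

```text
(no output)
```

View pics/s1.png

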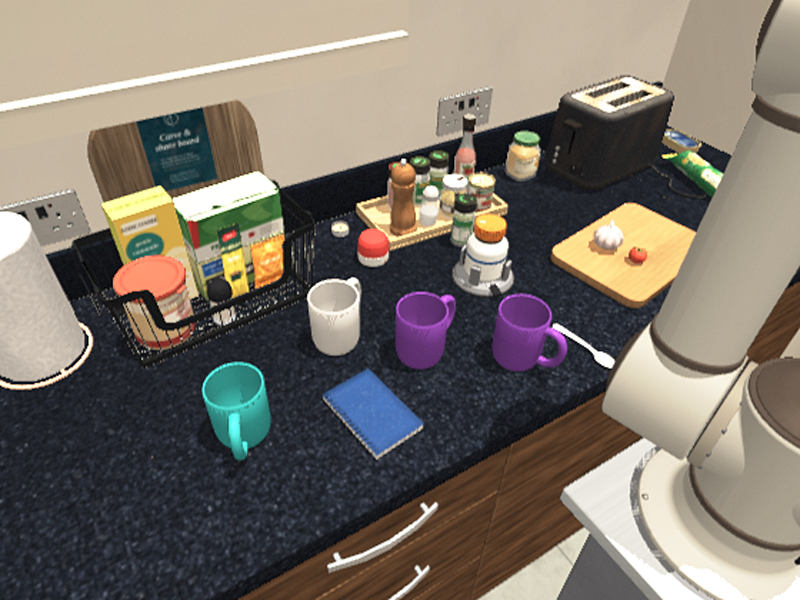

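View pics/t1.png

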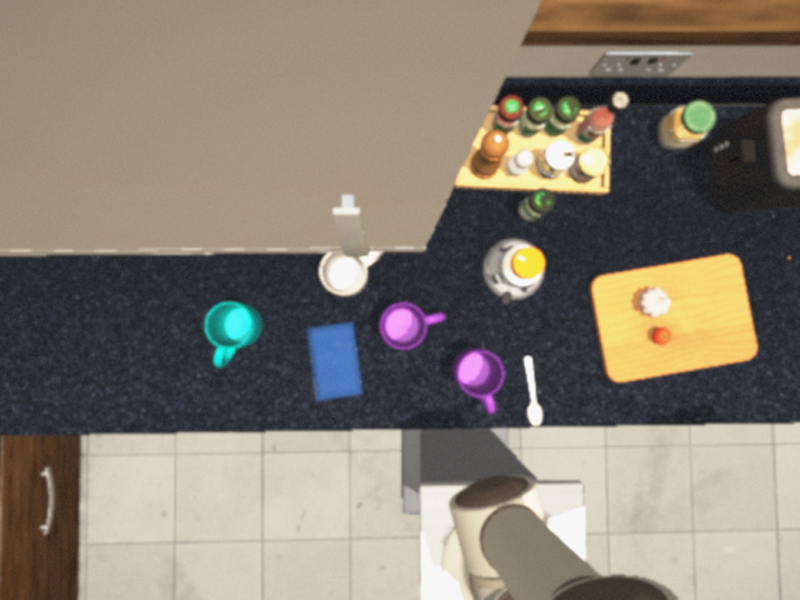

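The scene view shows the jar with the orange lid at about (490,230) of the 800 px picture, the spice jar just behind it at (463,215), and the white mug at (335,315). In the top view the lid is at (528,263). Two purple mugs lie between it and the robot, and an overhead cupboard covers the left.

```bash
cat > h.py <<'E'
import numpy as np, cv2
from rig import viewer
def ray(c,u,v):
    R=np.array(c["R"]);t=np.array(c["t"]); d=R.T@np.array([(u-c["cx"])/c["fx"],(v-c["cy"])/c["fy"],1]); return -R.T@t,d
def pts(c,d,m):
    v,u=np.where(m&(d>0)); z=d[v,u]
    P=np.c_[(u-c["cx"])/c["fx"]*z,(v-c["cy"])/c["fy"]*z,z]; return (P-np.array(c["t"]))@np.array(c["R"])
def tri(a,b):
    (o1,d1),(o2,d2)=a,b; s=np.linalg.lstsq(np.c_[d1,-d2],o2-o1,rcond=None)[0]
    p,q=o1+s[0]*d1,o2+s[1]*d2; return (p+q)/2,np.linalg.norm(p-q)
E
python3 - <<'E'
from h import *
roi={"scene":(325,140,40,45),"top":(350,165,40,40)}
rays=[]
for n in roi:
    f=np.load(f"pics/{n}0.npz");p,d=f["p"],f["d"];c=viewer.get_calibration(n)
    x,y,w,h=roi[n]; hsv=cv2.cvtColor(p,cv2.COLOR_RGB2HSV)
    m=cv2.inRange(hsv,(5,140,90),(32,255,255)); M=np.zeros_like(m);M[y:y+h,x:x+w]=m[y:y+h,x:x+w]
    W=pts(c,d,M>0); print(n,cv2.countNonZero(M),cv2.boundingRect(M),np.percentile(W,[3,50,97],axis=0).round(4).tolist())
    r=cv2.minEnclosingCircle(cv2.findNonZero(M)); print(r)
    A=pts(c,d,np.ones_like(M)>0); 
    top=W[W[:,2]>np.percentile(W[:,2],70)]; print("top pts",top.mean(0),top.std(0))
    (x0,y0,w0,h0)=cv2.boundingRect(M); rays.append(ray(c,x0+w0/2-.5,y0+h0/2-.5))
    near=A[(np.hypot(A[:,0]-.56,A[:,1]+.015)<.2)&(A[:,2]>.03)]
    g=np.round(near[:,:2]/.02).astype(int)
    for k in sorted(set(map(tuple,g))):
        zz=near[(g==k).all(1)][:,2]
        if len(zz)>3: print((k[0]*2,k[1]*2,int(zz.max()*1000)),end=" ")
    print()
    B=A[(A[:,2]>.3)&(A[:,0]>.3)]; print("high",len(B), B.min(0) if len(B) else 0,B.max(0) if len(B) else 0)
    if n=="top":
        b=d[100,150]; print("cup z",A[:,2].max(), pts(c,d,np.pad(np.ones((10,10),bool),((165,245),(280,270))) )[:3], pts(c,d,np.pad(np.ones((4,4),bool),((40,376),(340,216))) )[:3])
print("tri lid centre approx",tri(*rays))
E
```

```text
scene 378 (332, 140, 23, 30) [[0.5405, -0.1767, 0.0075], [0.5609, -0.0249, 0.1247], [0.7219, -0.0017, 0.1284]]
((343.5, 154.5), 14.57748031616211)
top pts [ 0.56474874 -0.02869446  0.12741014] [0.01312584 0.01363442 0.00072496]
(np.int64(36), np.int64(2), 103) (np.int64(38), np.int64(2), 103) (np.int64(40), np.int64(2), 102) (np.int64(40), np.int64(4), 104) (np.int64(40), np.int64(6), 101) (np.int64(40), np.int64(8), 104) (np.int64(40), np.int64(10), 102) (np.int64(42), np.int64(4), 101) (np.int64(42), np.int64(6), 102) (np.int64(46), np.int64(12), 89) (np.int64(46), np.int64(14), 93) (np.int64(46), np.int64(16), 102) (np.int64(48), np.int64(12), 92) (np.int64(48), np.int64(14), 95) (np.int64(48), np.int64(16), 103) (np.int64(50), np.int64(16), 102) (np.int64(50), np.int64(18), 102) (np.int64(52), np.int64(-6), 53) (np.int64(52), np.int64(-4), 81) (np.int64(52), np.int64(-2), 72) (np.int64(54), np.int64(-6), 120) (np.int64(54), np.int64(-4), 128) (np.int64(54), np.int64(-2), 128) (np.int64(54), np.int64(0), 122) (np.int64(54), np.int64(2), 53) (np.int64(54), np.int64(18), 528) (np.in
[... 3973 characters left out ...]
678) (np.int64(74), np.int64(4), 678) (np.int64(74), np.int64(6), 677) (np.int64(74), np.int64(8), 677) (np.int64(76), np.int64(-4), 96) (np.int64(76), np.int64(-2), 99) (np.int64(76), np.int64(0), 62) (np.int64(76), np.int64(2), 153) (np.int64(76), np.int64(4), 148) 
high 65721 [ 0.52006035 -0.14582643  0.45043079] [0.73177524 0.66547231 0.99649203]
cup z 0.9964920314903126 [[0.5506783  0.20252939 0.58120268]
 [0.55059983 0.20115742 0.58165885]
 [0.55095986 0.19971091 0.57910959]] [[0.55045775 0.18307505 0.96367935]
 [0.55090868 0.18245505 0.96270181]
 [0.55057211 0.18213828 0.96343013]]
tri lid centre approx (array([ 0.56973224, -0.03023112,  0.12914964]), np.float64(0.001458553232604395))
```

```bash
python3 -m creep '[{"translation":[0.041,-0.0284,0],"twist":[0,0,0],"grip":1},{"translation":[0.041,-0.0284,0],"twist":[0,0,0],"grip":1},{"translation":[0.041,-0.0284,0],"twist":[0,0,0],"grip":1},{"translation":[0.041,-0.0284,0],"twist":[0,0,0],"grip":1},{"translation":[0.041,-0.0284,0],"twist":[0,0,0],"grip":1},{"translation":[0.041,-0.0284,0],"twist":[0,0,0],"grip":1},{"translation":[0.041,-0.0284,0],"twist":[0,0,0],"grip":1},{"translation":[0.041,-0.0284,0],"twist":[0,0,0],"grip":1},{"translation":[0.041,-0.0284,0],"twist":[0,0,0],"grip":1},{"translation":[0.041,-0.0284,0],"twist":[0,0,0],"grip":1},{"translation":[0.041,-0.0284,0],"twist":[0,0,0],"grip":1},{"translation":[0.041,-0.0284,0],"twist":[0,0,0],"grip":1}]'
```

```text
time: 1.3
position: [0.5301, -0.0743, 0.2311]
tcp_rot: [0.992, 0.129, -0.0, 0.0]
contact_force: [0.6, -1.3, -0.6]
width: 0.0856
```

```bash
python3 -m creep '[{"translation":[0.0244,-0.0158,0],"twist":[0,0,0],"grip":1},{"translation":[0.0244,-0.0158,0],"twist":[0,0,0],"grip":1},{"translation":[0,0,0],"twist":[0,0,-0.14],"grip":1},{"translation":[0,0,0],"twist":[0,0,-0.14],"grip":1},{"translation":[0,0,0],"twist":[0,0,-0.14],"grip":1},{"translation":[0,0,0],"twist":[0,0,-0.14],"grip":1},{"translation":[0,0,0],"twist":[0,0,-0.14],"grip":1},{"translation":[0,0,0],"twist":[0,0,-0.14],"grip":1},{"translation":[0,0,0],"twist":[0,0,-0.14],"grip":1},{"translation":[0,0,0],"twist":[0,0,-0.14],"grip":1},{"translation":[0,0,0],"twist":[0,0,-0.14],"grip":1},{"translation":[0,0,0],"twist":[0,0,-0.14],"grip":1}]'
python3 -m creep '[{"translation":[0,0,0],"twist":[0,0,-0.14],"grip":1},{"translation":[0,0,0],"twist":[0,0,-0.14],"grip":1},{"translation":[0,0,0],"twist":[0,0,-0.14],"grip":1},{"translation":[0,0,0],"twist":[0,0,-0.14],"grip":1},{"translation":[0,0,0],"twist":[0,0,-0.14],"grip":1},{"translation":[0,0,0],"twist":[0,0,-0.14],"grip":1},{"translation":[0,0,0],"twist":[0,0,-0.14],"grip":1},{"translation":[0,0,0],"twist":[0,0,-0.14],"grip":1},{"translation":[0,0,0],"twist":[0,0,-0.14],"grip":1},{"translation":[0,0,0],"twist":[0,0,-0.14],"grip":1},{"translation":[0,0,0],"twist":[0,0,-0.14],"grip":1},{"translation":[0,0,0],"twist":[0,0,0],"grip":1}]'
python3 - <<'E'
from h import *
from rig import ctrl
s=ctrl.observe(); print(s["joint_positions"].round(3),s["position"],s["tcp_rot"],s["wrist_torque"])
c=viewer.get_calibration("wrist"); p,d=viewer.read_camera("wrist"); cv2.imwrite("pics/w1.png",p[:,:,::-1]); np.savez("pics/w1.npz",p=p,d=d)
hsv=cv2.cvtColor(p,cv2.COLOR_RGB2HSV); m=cv2.inRange(hsv,(5,140,60),(32,255,255))
k,l,st,ce=cv2.connectedComponentsWithStats(m); print(c)
for i in range(1,k):
    if st[i,4]>300:
        W=pts(c,d,l==i); print(st[i],ce[i],np.percentile(W,[3,50,97],axis=0).round(4).tolist())
        T=W[W[:,2]>np.percentile(W[:,2],60)]; print(T.mean(0), (T.min(0)+T.max(0))/2)
E
```

```text
time: 2.5
position: [0.5681, -0.0333, 0.2309]
tcp_rot: [0.673, 0.739, -0.0, -0.0]
contact_force: [0.2, 0.2, -0.4]
width: 0.0855
time: 3.7
position: [0.5681, -0.0333, 0.2309]
tcp_rot: [-0.03, 1.0, 0.0, -0.0]
contact_force: [-0.6, 0.2, -0.1]
width: 0.0854
[-0.058  0.134  0.227  1.664  0.    -0.118] [ 0.56813344 -0.03325526  0.23089744] [-2.96504546e-02  9.99560266e-01  4.82081407e-05 -3.49664712e-04] [-0.01249923  0.03071992  0.00292877]
{'fx': 338.33844481938877, 'fy': 338.33844481938877, 'cx': 279.92252918700916, 'cy': 206.36234887179745, 'R': array([[-5.98484347e-02,  9.98207475e-01,  2.84553807e-05],
       [ 9.48471560e-01,  5.68575867e-02,  3.11719290e-01],
       [ 3.11158907e-01,  1.86829007e-02, -9.50174239e-01]]), 't': array([ 0.06821155, -0.57718193,  0.20387346])}
[   0    0  146  165 9512] [57.36890244 66.73538688] [[0.4189, -0.3178, 0.0069], [0.4651, -0.2635, 0.0204], [0.5647, -0.184, 0.0221]]
[ 0.4861422  -0.26326942  0.02141372] [ 0.49403287 -0.25481512  0.03378736]
[ 247  167   76   75 4189] [283.45667224 204.18047267] [[0.5426, -0.0556, 0.1108], [0.5664, -0.032, 0.1283], [0.5956, -0.0064, 0.1296]]
[ 0.56820428 -0.03212743  0.12901686] [ 0.56910159 -0.03173737  0.12966783]
[182 285  39  41 378] [197.72751323 296.4047619 ] [[0.6781, -0.1452, 0.0023], [0.7227, -0.1264, 0.0117], [0.7689, -0.0865, 0.0959]]
[ 0.71199626 -0.1186019   0.03703895] [ 0.66646195 -0.1104828   0.1298381 ]
[263 294 105  20 758] [311.12796834 303.59366755] [[0.7263, -0.041, 0.0026], [0.7293, 0.0095, 0.0144], [0.7331, 0.0782, 0.0232]]
[0.7278368  0.01699127 0.02315291] [0.70812818 0.01945727 0.05667361]
[ 286  314   74   78 3097] [321.67452373 347.06909913] [[0.7477, -0.0023, 0.0069], [0.7581, 0.0228, 0.0503], [0.8202, 0.0723, 0.096]]
[0.75925028 0.02161597 0.07815022] [0.6698372  0.00861122 0.18299697]
```

View pics/w1.png

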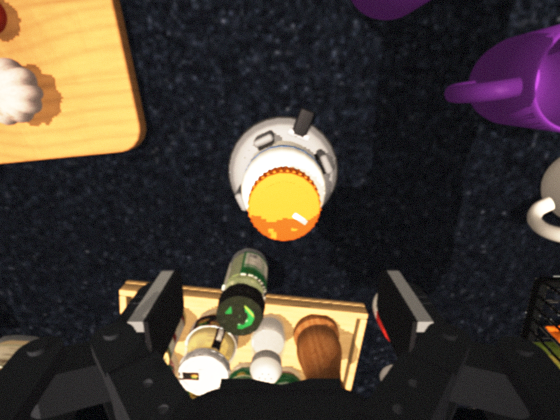

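The wrist view shows the lid at (284,204), its white mark at (298,217) and the spice jar at (240,300). Three measurements agree on the lid axis at (0.568, -0.032) with its top at 0.129, so I'll descend and close.

```bash
python3 -m creep '[{"translation":[0,0.001,0.026],"twist":[0,0,0],"grip":1},{"translation":[0,0,0.026],"twist":[0,0,0],"grip":1},{"translation":[0,0,0.026],"twist":[0,0,0],"grip":1},{"translation":[0,0,0.026],"twist":[0,0,0],"grip":1},{"translation":[0,0,0.024],"twist":[0,0,0],"grip":1},{"translation":[0,0,0],"twist":[0,0,0],"grip":1}]' 70
python3 - <<'E'
from h import *
p,d=viewer.read_camera("wrist"); cv2.imwrite("pics/w2.png",p[:,:,::-1])
E
```

```text
time: 4.35
position: [0.5663, -0.0322, 0.0997]
tcp_rot: [-0.027, 1.0, 0.0, -0.003]
contact_force: [-1.1, 0.1, 0.1]
width: 0.0852
```

View pics/w2.png

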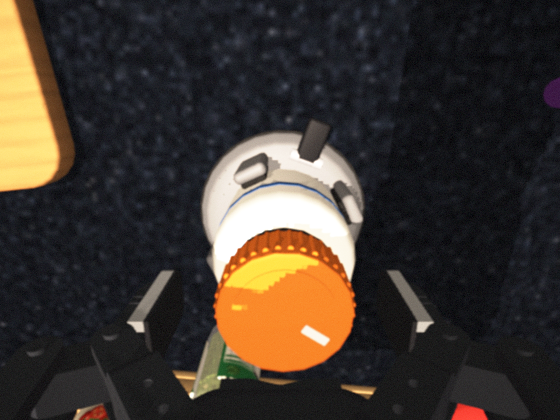

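The lid at (286,310) sits midway between the open fingers, with the mark at (316,335). Closing now.

```bash
python3 -m creep '[{"translation":[-0.0015,0,0],"twist":[0,0,0],"grip":-1},{"translation":[0,0,0],"twist":[0,0,0],"grip":-1},{"translation":[0,0,0],"twist":[0,0,0],"grip":-1},{"translation":[0,0,0],"twist":[0,0,0],"grip":-1},{"translation":[0,0,0],"twist":[0,0,0],"grip":-1},{"translation":[0,0,0],"twist":[0,0,0],"grip":-1},{"translation":[0,0,0],"twist":[0,0,0],"grip":-1},{"translation":[0,0,0],"twist":[0,0,0],"grip":-1}]' 70
cat > o.py <<'E'
from rig import ctrl
from scipy.spatial.transform import Rotation as R
s=ctrl.observe(); x=R.from_quat(s["tcp_rot"]).as_matrix()
import numpy as np
print("t",round(s["time"],2),"j6",s["joint_positions"][5].round(4),"yaw",np.arctan2(x[1,0],x[0,0]).round(4),"p",s["position"].round(4),"F",s["contact_force"].round(1),"M",s["wrist_torque"].round(3),"w",s["width"].round(4), "jt5",s["joint_torque"][5].round(3))
E
python3 o.py
```

```text
time: 5.2
position: [0.5707, -0.0304, 0.1061]
tcp_rot: [-0.029, 1.0, 0.002, 0.002]
contact_force: [-2.6, 9.3, 9.8]
width: 0.054Traceback (most recent call last):
  File "o.py", line 5, in <module>
    print("t",round(s["time"],2),"j6",s["joint_positions"][5].round(4),"yaw",np.arctan2(x[1,0],x[0,0]).round(4),"p",s["position"].round(4),"F",s["contact_force"].round(1),"M",s["wrist_torque"].round(3),"w",s["width"].round(4), "jt5",s["joint_torque"][5].round(3))
                                                                                                                                                                                                              ^^^^^^^^^^^^^^^^
AttributeError: 'float' object has no attribute 'round'
```

```bash
sed -i 's/s\["width"\].round(4)/round(float(s["width"]),4)/' o.py; python3 o.py; python3 -m creep '[{"translation":[0,0.001,-0.003],"twist":[0,0,0],"grip":-1},{"translation":[0,0.001,-0.003],"twist":[0,0,0],"grip":-1},{"translation":[0,0,0],"twist":[0,0,0],"grip":-1},{"translation":[0,0,0],"twist":[0,0,0],"grip":-1}]' 70;  python3 o.py;python3 - <<'E'
from h import *
p,d=viewer.read_camera("wrist"); cv2.imwrite("pics/w3.png",p[:,:,::-1])
E
```

```text
t 5.2 j6 -0.113 yaw -3.0837 p [ 0.5707 -0.0304  0.1061] F [-2.6  9.3  9.8] M [ 1.995  0.549 -0.044] w 0.054 jt5 -0.027
time: 5.6
position: [0.5703, -0.0302, 0.1076]
tcp_rot: [-0.028, 1.0, -0.0, -0.0]
contact_force: [10.0, 0.3, -20.3]
width: 0.0534
t 5.6 j6 -0.1096 yaw -3.085 p [ 0.5703 -0.0302  0.1076] F [ 10.    0.3 -20.3] M [-0.061 -2.026  0.02 ] w 0.0534 jt5 0.029
```

View pics/w3.png

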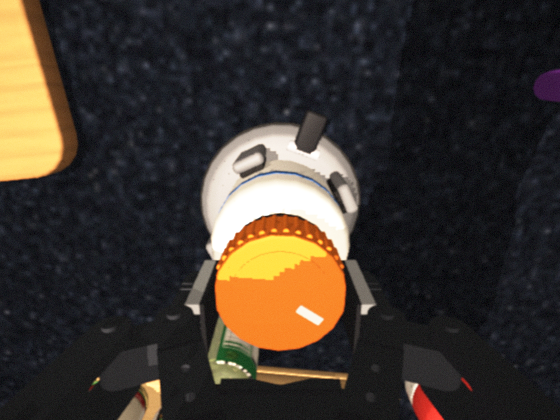

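The fingers hold the lid; it is centred at (281,292) with the mark at (310,315). I'll relax the preload and begin turning, following the thread down.

```bash
python3 -m creep '[{"translation":[-0.001,0,0.004],"twist":[0,0,0],"grip":-1},{"translation":[0,0,0],"twist":[0,0,0],"grip":-1}]' 70; python3 o.py; python3 -m creep '[{"translation":[0,0,0.0002],"twist":[0,0,0.1],"grip":-1},{"translation":[0,0,0.0002],"twist":[0,0,0.1],"grip":-1},{"translation":[0,0,0.0002],"twist":[0,0,0.1],"grip":-1}]' 70;  python3 o.py
```

```text
time: 5.85
position: [0.5707, -0.0302, 0.1066]
tcp_rot: [-0.028, 1.0, -0.0, 0.0]
contact_force: [-2.7, -0.3, -0.1]
width: 0.0536
t 5.85 j6 -0.1094 yaw -3.085 p [ 0.5707 -0.0302  0.1066] F [-2.7 -0.3 -0.1] M [0.049 0.512 0.021] w 0.0536 jt5 0.009
time: 6.15
position: [0.5706, -0.0305, 0.1061]
tcp_rot: [0.124, 0.992, -0.0, 0.0]
contact_force: [-3.3, -1.7, 2.9]
width: 0.0536
t 6.15 j6 0.1946 yaw 2.8939 p [ 0.5706 -0.0305  0.1061] F [-3.3 -1.7  2.9] M [-0.364  0.644  0.041] w 0.0536 jt5 -1.609
```

```bash
python3 -m creep '[{"translation":[0,0,0.0002],"twist":[0,0,0.1],"grip":-1},{"translation":[0,0,0.0002],"twist":[0,0,0.1],"grip":-1},{"translation":[0,0,0.0002],"twist":[0,0,0.1],"grip":-1}]' 70;  python3 o.py
python3 -m creep '[{"translation":[0,0,0.0002],"twist":[0,0,0.1],"grip":-1}]' 70;  python3 o.py
python3 -m creep '[{"translation":[0,0,0.0002],"twist":[0,0,0.1],"grip":-1}]' 70;  python3 o.py
```

```text
time: 6.45
position: [0.5705, -0.0308, 0.1055]
tcp_rot: [0.27, 0.963, -0.001, 0.001]
contact_force: [-3.4, -3.3, 3.3]
width: 0.054
t 6.45 j6 0.4946 yaw 2.5938 p [ 0.5705 -0.0308  0.1055] F [-3.4 -3.3  3.3] M [-0.677  0.821 -0.016] w 0.054 jt5 -1.602
time: 6.55
position: [0.5705, -0.0308, 0.1053]
tcp_rot: [0.318, 0.948, -0.001, 0.001]
contact_force: [-3.7, -3.6, 3.5]
width: 0.0534
t 6.55 j6 0.5946 yaw 2.4936 p [ 0.5705 -0.0308  0.1053] F [-3.7 -3.6  3.5] M [-0.736  0.901  0.068] w 0.0534 jt5 -1.602
time: 6.65
position: [0.5704, -0.0309, 0.1052]
tcp_rot: [0.365, 0.931, -0.001, 0.001]
contact_force: [-5.7, -4.3, 4.6]
width: 0.0534
t 6.65 j6 0.6946 yaw 2.3936 p [ 0.5704 -0.0309  0.1052] F [-5.7 -4.3  4.6] M [-0.845  1.046  0.042] w 0.0534 jt5 -1.601
```

```bash
python3 -m creep '[{"translation":[0,0,0.0002],"twist":[0,0,0.1],"grip":-1}]' 70;  python3 o.py
python3 -m creep '[{"translation":[0,0,0.0002],"twist":[0,0,0.1],"grip":-1}]' 70;  python3 o.py
```

```text
time: 6.75
position: [0.5703, -0.031, 0.105]
tcp_rot: [0.411, 0.911, -0.001, 0.001]
contact_force: [-5.9, -5.0, 5.5]
width: 0.0538
t 6.75 j6 0.7947 yaw 2.2935 p [ 0.5703 -0.031   0.105 ] F [-5.9 -5.   5.5] M [-0.864  1.087 -0.009] w 0.0538 jt5 -1.6
time: 6.85
position: [0.5703, -0.0311, 0.1048]
tcp_rot: [0.456, 0.89, -0.001, 0.001]
contact_force: [-5.4, -4.0, 5.3]
width: 0.0534
t 6.85 j6 0.8946 yaw 2.1935 p [ 0.5703 -0.0311  0.1048] F [-5.4 -4.   5.3] M [-0.943  1.226  0.028] w 0.0534 jt5 -1.601
```

```bash
for i in 1; do python3 -m creep '[{"translation":[0,0,0.0001],"twist":[0,0,0.1],"grip":-1}]' 70 >/dev/null; python3 o.py; done
python3 -m creep '[{"translation":[0,0,0.0001],"twist":[0,0,0.1],"grip":-1}]' 70 >/dev/null; python3 o.py
python3 -m creep '[{"translation":[0,0,0.0001],"twist":[0,0,0.1],"grip":-1}]' 70 >/dev/null; python3 o.py
python3 -m creep '[{"translation":[0,0,0.0001],"twist":[0,0,0.1],"grip":-1}]' 70 >/dev/null; python3 o.py
```

```text
t 6.95 j6 0.9946 yaw 2.0935 p [ 0.5701 -0.0311  0.1047] F [-6.2 -3.7  4.4] M [-0.936  1.285  0.027] w 0.054 jt5 -1.601
t 7.05 j6 1.0946 yaw 1.9935 p [ 0.5701 -0.0311  0.1045] F [-6.5 -5.4  4.8] M [-1.028  1.359  0.048] w 0.0539 jt5 -1.6
t 7.15 j6 1.1946 yaw 1.8934 p [ 0.57   -0.0312  0.1043] F [-7.1 -4.9  3.7] M [-1.067  1.383  0.062] w 0.054 jt5 -1.6
t 7.25 j6 1.2943 yaw 1.7937 p [ 0.5699 -0.0312  0.1043] F [-7.2 -6.1  5.1] M [-1.048  1.586  0.331] w 0.0535 jt5 -1.268
```

Torque jumped from 0.05 to 0.33 N m and the sinking stopped, so the seal was met at j6 ≈ 1.25. I'll turn about 0.35 rad further, without descending.

```bash
python3 -m creep '[{"translation":[0,0,0],"twist":[0,0,0.1],"grip":-1}]' 70 >/dev/null; python3 o.py
python3 -m creep '[{"translation":[0,0,0],"twist":[0,0,0.1],"grip":-1}]' 70 >/dev/null; python3 o.py
python3 -m creep '[{"translation":[0,0,0],"twist":[0,0,0.1],"grip":-1}]' 70 >/dev/null; python3 o.py
python3 -m creep '[{"translation":[0,0,0],"twist":[0,0,0.05],"grip":-1}]' 70 >/dev/null; python3 o.py
python3 -m creep '[{"translation":[0,0,0],"twist":[0,0,0],"grip":-1},{"translation":[0,0,0],"twist":[0,0,0],"grip":-1}]' 70 >/dev/null; python3 o.py
python3 - <<'E'
from h import *
p,d=viewer.read_camera("wrist"); cv2.imwrite("pics/w4.png",p[:,:,::-1])
E
```

```text
t 7.35 j6 1.3942 yaw 1.6939 p [ 0.5698 -0.0312  0.1043] F [-7.4 -5.2  4.7] M [-1.127  1.701  0.336] w 0.0534 jt5 -1.259
t 7.45 j6 1.4941 yaw 1.5938 p [ 0.5697 -0.0312  0.1043] F [-7.8 -6.   5.5] M [-1.086  1.823  0.445] w 0.0534 jt5 -1.227
t 7.55 j6 1.5941 yaw 1.4939 p [ 0.5696 -0.0312  0.1043] F [-9.  -4.9  5.2] M [-1.149  1.944  0.465] w 0.0538 jt5 -1.193
t 7.65 j6 1.6437 yaw 1.4443 p [ 0.5696 -0.0312  0.1043] F [-9.3 -4.5  6.2] M [-1.087  1.913  0.512] w 0.0538 jt5 0.289
t 7.85 j6 1.6403 yaw 1.4477 p [ 0.5696 -0.0312  0.1043] F [-8.8 -4.8  4.4] M [-1.021  1.884  0.257] w 0.0538 jt5 0.318
```

View pics/w4.png

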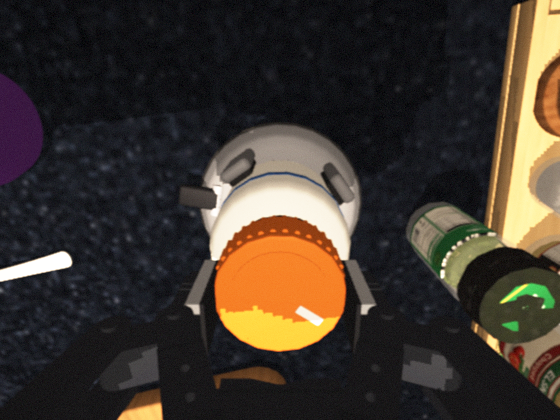

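The mark is still at (310,315) in the hand view, so there was no slip. Releasing and rising.

```bash
python3 -m creep '[{"translation":[0,0,0],"twist":[0,0,0],"grip":1},{"translation":[0,0,0],"twist":[0,0,0],"grip":1},{"translation":[0,0,0],"twist":[0,0,0],"grip":1},{"translation":[0,0,0],"twist":[0,0,0],"grip":1},{"translation":[0,0,0],"twist":[0,0,0],"grip":1},{"translation":[0,0,0],"twist":[0,0,0],"grip":1}]'; python3 o.py
python3 -m creep '[{"translation":[0,0,-0.02],"twist":[0,0,0],"grip":1},{"translation":[0,0,-0.03],"twist":[0,0,0],"grip":1},{"translation":[0,0,-0.03],"twist":[0,0,0],"grip":1},{"translation":[0,0,-0.03],"twist":[0,0,0],"grip":1},{"translation":[0,0,-0.02],"twist":[0,0,0],"grip":1},{"translation":[0,0,0],"twist":[0,0,0],"grip":1},{"translation":[0,0,0],"twist":[0,0,0],"grip":1}]'; python3 o.py
python3 - <<'E'
from h import *
c=viewer.get_calibration("wrist"); q,d=viewer.read_camera("wrist")
f=np.load("pics/w1.npz")
# lid-mark direction in the world from the wrist view after
hsv=cv2.cvtColor(q,cv2.COLOR_RGB2HSV); m=cv2.inRange(hsv,(5,140,60),(32,255,255)); k,l,st,ce=cv2.connectedComponentsWithStats(m)
for i in range(1,k):
    if st[i,4]>300:
        W=pts(c,d,l==i); print(st[i],np.median(W[W[:,2]>np.percentile(W[:,2],60)],0).round(4))
s,_=viewer.read_camera("scene"); b=np.load("pics/scene0.npz")["p"]
dif=cv2.absdiff(s,b).max(2); print("mug diff",dif[190:255,210:256].mean(),(dif[190:255,210:256]>60).sum()," spice diff",dif[130:170,312:332].mean(),(dif[130:170,312:332]>60).sum())
cv2.imwrite("pics/f.png",np.hstack([cv2.resize(q,(400,300)),cv2.resize(s[60:300,140:460],(400,300))])[:,:,::-1])
E
```

```text
time: 8.5
position: [0.5706, -0.0301, 0.1029]
tcp_rot: [0.749, 0.663, 0.0, -0.0]
contact_force: [0.0, 0.4, -0.4]
width: 0.0853
t 8.5 j6 1.64 yaw 1.4489 p [ 0.5706 -0.0301  0.1029] F [ 0.   0.4 -0.4] M [-0.011  0.085 -0.008] w 0.0853 jt5 0.001
time: 9.2
position: [0.5707, -0.0301, 0.2327]
tcp_rot: [0.749, 0.663, 0.0, 0.0]
contact_force: [0.3, 0.2, -0.1]
width: 0.0855
t 9.2 j6 1.6401 yaw 1.4487 p [ 0.5707 -0.0301  0.2327] F [ 0.3  0.2 -0.1] M [0.013 0.071 0.011] w 0.0855 jt5 0.0
[ 442   33  118  116 7983] [0.7565 0.0267 0.125 ]
[ 419   35   77  168 1615] [0.7289 0.0111 0.02  ]
[ 243  164   72   75 4064] [ 0.5686 -0.0291  0.1269]
[465 199  39  25 317] [ 0.7604 -0.0816  0.0721]
[413 237  39  71 507] [ 0.7207 -0.1685  0.0219]
[ 162  291  145  103 9615] [ 0.517  -0.2353  0.0214]
mug diff 3.5538461538461537 0  spice diff 3.315 0
```

View pics/f.png

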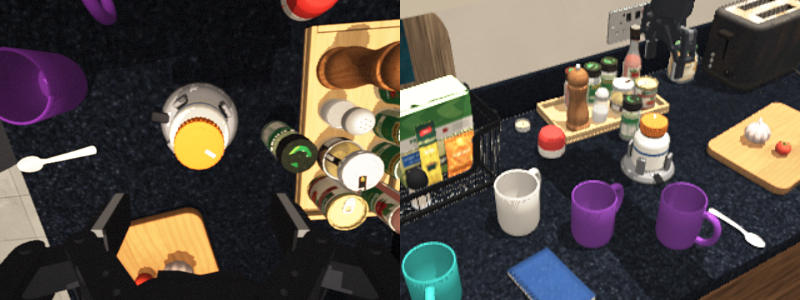

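The lid stands about 2 mm lower, and the mark followed the hand to about (208,154) in the left half. The mug and spice jar stand unmoved in the right half, so I'm handing in.

```bash
python3 -c "
from rig import ctrl
print(ctrl.finish_job())"
```

```text
the job is handed in; nothing more can be done
None
```

The lid is snug on its seal and the job is handed in. I gripped it from above with 70 N and turned it clockwise 1.75 rad in all, then let go and rose clear; the clock stood at about 9.3 s.

- **Seal:** After about 1.35 rad, the torque jumped from about 0.05 to 0.33 N m and the lid stopped sinking. I turned it roughly another 0.35–0.45 rad, to 0.51 N m while turning and about 0.26 N m held still. That is close to a sixteenth of a turn and well below the 0.9 rad limit.
- **Slip:** The white mark sat at the same place in the hand's view before and after turning. The lid top went from about 129 to 127 mm, which agrees with the thread's sink.
- **Bystanders:** The before and after scene pictures show no change at the white mug or the spice jar. The contact force is near zero, with the open gripper about 10 cm above the lid.
- **Off plan:** While the fingers closed, the hand was pushed up about 6 mm, with roughly 10 to 20 N at the wrist. I relaxed that before turning; 5 to 10 N of sideways force stayed on the hand during the turn. No checks failed.

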